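Set the running clearance of a guide screw

ROBOT

A 6-joint arm with a two-finger parallel gripper is mounted at the origin on the work surface; the furniture and walls round the work are solid. World frame = base frame: x ahead of the robot, y to its left, z up, the work surface at z = 0. Lengths are in mm, angles in rad, forces in N, time in s.
With the tool pointing down it reaches from about 325 to 1000 mm from the base axis. Payload 5.1 kg.
Tool frame: the origin (TCP) lies between the finger pads, 19 mm behind the fingertips; this is the grasp point; z points along the fingers, y is the direction in which the jaws open and shut (so a half turn about z gives the same grasp; the last joint's range is limited). The gripper opens to 85 mm and grips with 20 to 120 N. Pads are 22 mm wide; open, the fingers measure 114 mm over their backs; the gripper's body (76 mm by 85 mm) begins 54 mm behind the grasp point. The pads swing forward as they close: fully open they stand 13 mm farther back than shut.
Start: joints at [-1.414, 0.124, 1.65, -0, 1.367, -0.083], TCP at [154.348, -631.397, 250.022] pointing down, gripper open.
Joint ranges: [-2.61, 2.61], [-1.02, 2.33], [0.03, 2.71], [-1.35, 4.49], [0.32, 2.68], [-2.91, 2.91]. Speed limits (rad/s): [2.57, 2.57, 3.14, 3.14, 3.14, 3.14].

INTERFACE

Orientations are given as a unit quaternion [x, y, z, w].
In Python, from workcell import env gives the robot as it stands.
- The arm moves only by the shell command python3 -m crank 'ROWS' [OPENING] [FORCE]. ROWS is JSON, a list that holds one entry, the list of rows, each a list of 4 numbers: the shift along the tool's x, y, z in m, then the turn about the tool's z in rad. In form: [[[x, y, z, twist], ...]]. A call has 1 to 12 rows; each row shifts and turns the commanded pose from where the row before left it, along the tool's axes as they then stand; what a row does not reach is not made up. A row lasts 1/12 s, in which the tool goes at most 41.7 mm and 7.16 degrees, less where a joint would pass 70% of its speed; a pose out of reach is approached as far as the arm can. A call with a gripper value outside its range is refused whole. OPENING is the opening, from 0 (shut) to 1 (fully open), set as the call begins (- or left out, the last holds). The fingers move at their own pace and stop on an object; FORCE is the grip in N (left out, the last holds). Time passes only in rows, so rows that do not move let the fingers close. It gives the time, the measured TCP pose, the force and the opening at its end, in the units of the state.
- env.get_obs(): the state, without advancing time (a new reading comes with each control period).
- env.read_camera(name): name is "scene" or "top" or "wrist"; returns (picture, depth): 480x640x3 uint8, red, green, blue; 480x640 float32, mm along the optical axis (not along the pixel's ray), 0 where there is no reading.
- env.get_calibration(name): a dict with "mtx" (3x3 intrinsics, pixels), "rvec" (rotation vector, rad) and "tvec" (3), from world to camera coordinates, as OpenCV has them. Camera axes: x right, y down, z forward; pixel columns grow to the right and rows downward; lengths in mm; the calibration is good to about 2 mm. A picture is of the moment at which its call begins: read the wrist's pose just before it. get_calibration takes no time and is no camera call; for the wrist camera it gives the pose at the moment of the call.
- env.hand_in(): hands the job in, once; it reports no verdict.
The state is a dict: "t": time; "qpos": joint angles; "qd": joint speeds; "joint_torque": joint torques, N m; "tcp_pos": TCP position; "orientation": TCP orientation; "contact_force": force on the tool from outside, world axes, zero at the start; "moment": the same for the moment, N m; "opening": finger opening in mm.
Only numpy, scipy, OpenCV 4.12 (cv2) and the standard library are available. Lean on these libraries where they do the work, as an engineer would, in place of code of your own. Each camera call takes 0.05 s, during which the arm holds its last target.

TASK

Set the running clearance on the runner guide: turn the upright brass thumbscrew clockwise until it seats firmly on the wooden runner and turns no further, then back it off a quarter turn. Keep hold of its head there, keeping it still so that the lock nut can be tightened later; the program finishes while the gripper is still holding the head. Do not disturb the roll of tape, the dropper bottle or the brown sanding block beside the guide.

Things in the scene. Friction and masses are not known exactly. Their poses are not given: they have to be found in the camera images.
- guide: runner guide, fixed on a grey stand whose top is 95 mm above the bench. Plywood base 160 (x) x 200 (y) x 15 mm; wooden runner along x; across it a blue bridge 168 (y) x 44 (x) mm, its top 86 mm over the stand, the thumbscrew upright through its middle in a collar with black quarter-turn marks. Origin: centre of the base's underside (on the stand), below the screw
- head (a point): centre of the thumbscrew's flat brass spade head, 125 mm over the stand: 44 mm long (point x), 10 mm thick (y: grip across it), 30 mm tall. The +x end is painted red; z is up, the screw's axis. It turns with the screw, does not rise or sink. Under it: round neck 20 mm wide (24 to 13 mm below the centre), dark lock nut 23 mm wide (35 to 28 mm below). A pad under the bridge sinks onto the runner
- screw (a joint): angle of the thumbscrew in rad: 0 = seated (hard stop), growing as it is backed off counter-clockwise seen from above; hard stop at 5.0. At the start it stands 2.0 to 3.6 rad from seated. It stays where it is left; friction about 0.06 N m
- tape_1: bystander: loose roll of beige masking tape lying flat, 104 x 102 x 25 mm, origin at the centre of its underside
- bottle_1: bystander: loose upright brown dropper bottle with a black top, 33 x 34 x 102 mm, origin at the centre of its underside
- sanding_block: bystander: loose brown sanding block, 64 x 112 x 34 mm, origin at the centre of its underside

How it is judged (in metres and radians):
On the way, in this order (a step that is already met when the one before it is completed fails the run):
1. the thumbscrew is turned in until it is seated (value of joint screw below 0.08 rad), for 0.2 s.
2. it is backed off a quarter turn (value of joint screw between 1.32 and 1.82 rad), for 0.2 s.
At the end, for the whole second after the job is handed in: After being seated (within 0.08 rad), the screw stands a quarter turn back (1.57 +/- 0.25 rad), still, with the fingers holding its head (over 2 N, TCP within 35 mm of its centre); tape, bottle and sanding block within 30 mm of their starts, bottle upright (all of step 2 and velocity of joint screw between -0.1 and 0.1 rad/s and contact force between the fingers and screw above 2 N and distance between the grasp point and head below 0.035 m and distance of each of tape_1, bottle_1, sanding_block from where it was at the start of the episode below 0.03 m and angle between bottle_1's own z axis and vertical below 0.3 rad); the arm keeps its last pose, push and grip.
It fails at once if a bystander is knocked away or over (distance of any of tape_1, bottle_1, sanding_block from where it was at the start of the episode above 0.03 m or angle between bottle_1's own z axis and vertical above 0.3 rad).
It also fails if it takes over 64 s, if anything falls off the work surface, if the arm or the gripper's body presses on something with over 40 N, if the wrist force passes 120 N, or if a joint passes its speed limit or range.

## Working session

There is one attempt and no reset: what is moved stays moved. The work goes in short steps, Python scripts to look and compute and a shell command to move; the robot and the scene stay as the last step left them, time stands still between calls to the robot, and variables do not carry over. Pictures are saved under pics/ and viewed, and the job is handed in when it is done.

```bash
ls; mkdir -p pics; python3 - <<'E'
from workcell import env
import cv2
o=env.get_obs(); print(o)
for n in ("scene","top","wrist"):
    p,d=env.read_camera(n); cv2.imwrite(f"pics/a_{n}.png",p[:,:,::-1]); import numpy as np; np.save(f"a_{n}.npy",d)
    print(n,env.get_calibration(n))
E
```

```text
pics
{'t': 0.0, 'qpos': array([-1.41358675e+00,  1.24491873e-01,  1.65164449e+00,  2.05406601e-05,
        1.36749997e+00, -8.25851771e-02]), 'qd': array([-0.000311  ,  0.0012487 ,  0.00067189, -0.00119077,  0.00148424,
       -0.00017287]), 'joint_torque': array([ 1.05855754e-03, -4.23611534e+01, -3.65454769e+01,  6.92345253e-06,
        7.06050094e-03, -4.35287689e-06]), 'tcp_pos': array([ 154.27537309, -630.85025197,  248.77898495]), 'orientation': array([ 9.92820647e-01,  1.19608188e-01, -2.80685959e-05, -1.02150525e-03]), 'contact_force': array([-0.71935334,  0.28125728,  0.29678392]), 'moment': array([-0.06160173, -0.00318229, -0.00776684]), 'opening': 85.06602369365164}
scene {'mtx': array([[558.34448664,   0.        , 329.34916176],
       [  0.        , 558.34448664, 235.31904297],
       [  0.        ,   0.        ,   1.        ]]), 'rvec': array([ 0.82661755, -2.53533354,  1.10979562]), 'tvec': array([ 445.67068296,  348.64129566, 1101.9596839 ])}
top {'mtx': array([[483.63357016,   0.        , 316.38479701],
       [  0.        , 483.63357016, 245.98786797],
       [  0.        ,   0.        ,   1.        ]]), 'rvec': array([ 2.12923875, -2.094964  ,  0.20389744]), 'tvec': array([  15.47720393,  580.98150487, 1115.00515606])}
wrist {'mtx': array([[381.72944371,   0.        , 318.55844571],
       [  0.        , 381.72944371, 235.96559872],
       [  0.        ,   0.        ,   1.        ]]), 'rvec': array([-2.2537603 ,  1.76731472,  0.3016217 ]), 'tvec': array([-649.22302083,  -43.68202378,  381.77778888])}
```

View pics/a_scene.png

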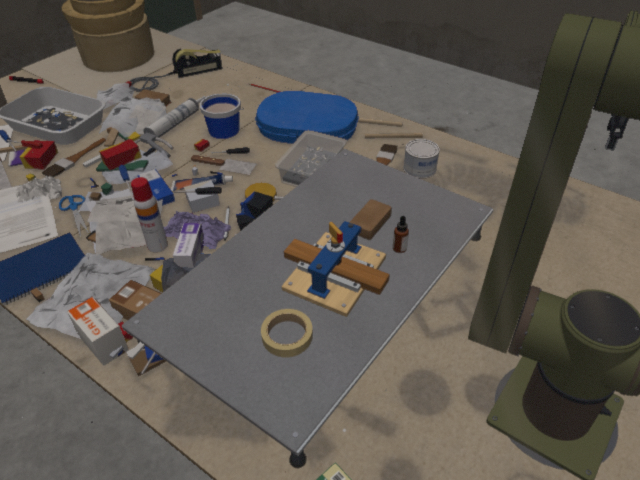

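View pics/a_top.png

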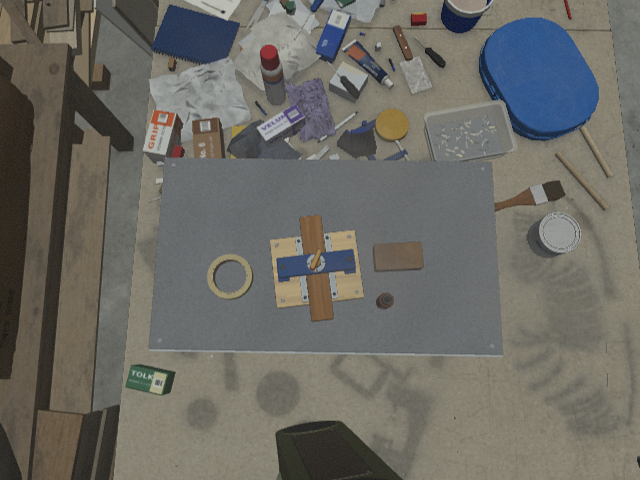

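View pics/a_wrist.png

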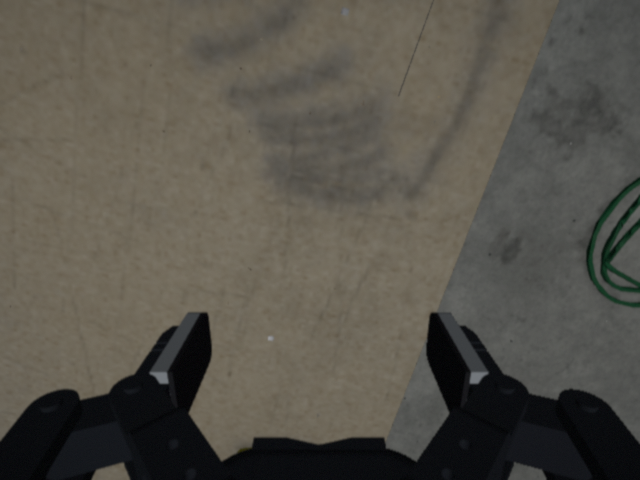

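The top view shows the stand, with the guide at about (316,263), tape at (230,276), bottle at (385,300) and sanding block at (398,256). I'll crop in on the head.

```bash
cat > h.py <<'E'
import numpy as np, cv2
from workcell import env
def ray(cal,u,v,z):
    R,_=cv2.Rodrigues(np.array(cal["rvec"])); t=np.array(cal["tvec"]).ravel()
    d=R.T@np.linalg.inv(cal["mtx"])@np.array([u,v,1.]); c=-R.T@t
    return c+d*(z-c[2])/d[2]
E
python3 - <<'E'
from h import *
p=cv2.imread("pics/a_top.png"); d=np.load("a_top.npy")
cv2.imwrite("pics/b_top.png",cv2.resize(p[205:325,200:360+70],None,fx=3.4,fy=3.4,interpolation=cv2.INTER_CUBIC))
p2=cv2.imread("pics/a_scene.png")
cv2.imwrite("pics/b_scene.png",cv2.resize(p2[190:320,260:430],None,fx=4.5,fy=4.5,interpolation=cv2.INTER_CUBIC))
c=env.get_calibration("top")
hsv=cv2.cvtColor(p,cv2.COLOR_BGR2HSV)
for n,(u,v,z) in dict(head=(316,260,235),tape=(230,276,120),bot=(385,300,197),blk=(398,256,129),standBL=(151,353,95),standTR=(495,160,95)).items(): print(n,ray(c,u,v,z).round(0))
m=cv2.inRange(hsv,(100,100,50),(125,255,255)); m[:205]=0;m[320:]=0;m[:,:200]=0;m[:,420:]=0
r=cv2.minAreaRect(cv2.findNonZero(m)); print("bridge",r)
for q in cv2.boxPoints(r): print(ray(c,*q,181).round(1))
print("ctr",ray(c,*r[0],181))
E
```

```text
head [516.  23. 235.]
tape [496. 219. 120.]
bot [ 440. -121.  197.]
blk [ 546. -161.  129.]
standBL [321. 393.  95.]
standTR [ 793. -406.   95.]
bridge ((315.3077087402344, 264.9615478515625), (22.822391510009766, 76.52942657470703), 82.87498474121094)
[527.1 110.5 181. ]
[550.5 -53.2 181. ]
[501.1 -59.4 181. ]
[478.1 102.8 181. ]
ctr [514.07935948  25.29280605 181.        ]
```

View pics/b_top.png

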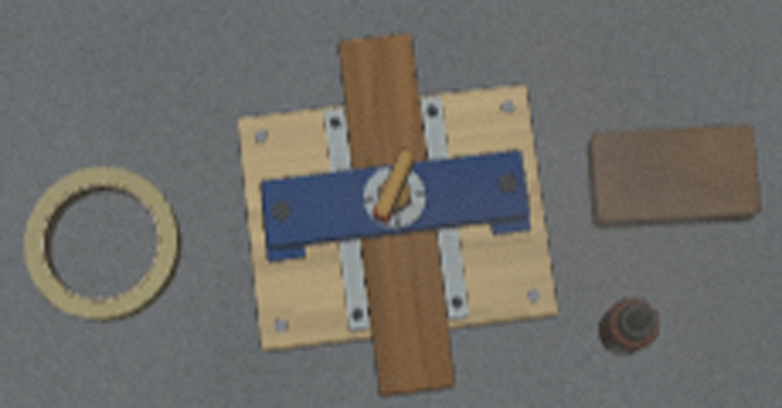

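View pics/b_scene.png

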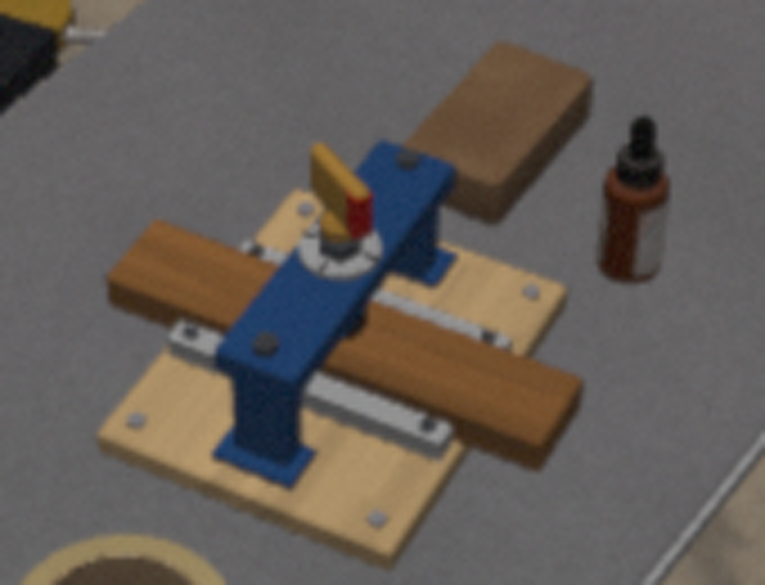

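```bash
python3 - <<'E'
from h import *
c=env.get_calibration("top")
r=ray(c,200+383/3.4,205+212/3.4,235);o=ray(c,200+405/3.4,205+155/3.4,235)
print(r,o,(r+o)/2,np.arctan2(*(r-o)[[1,0]]),np.linalg.norm(r-o))
cs=env.get_calibration("scene")
r2=ray(cs,260+361/4.5,190+195/4.5,235);o2=ray(cs,260+320/4.5,190+148/4.5,235)
print(r2,o2,(r2+o2)/2,np.arctan2(*(r2-o2)[[1,0]]),np.linalg.norm(r2-o2))
m=(r+o)/2
y=2*np.arctan2(.119608,.99282)
d=m[:2]-env.get_obs()["tcp_pos"][:2]
print(d,y,"tool x",d@[np.cos(y),np.sin(y)],"tool y",d@[np.sin(y),-np.cos(y)])
E
```

```text
[500.27653545  29.99987816 235.        ] [535.24327671  17.37531642 235.        ] [517.75990608  23.68759729 235.        ] 2.795112410483674 37.17596741284825
[498.78311891  34.15584533 235.        ] [532.82977277  19.01362073 235.        ] [515.80644584  26.58473303 235.        ] 2.7231138040009046 37.262066570564926
[363.49230008 654.63987203] 0.23979036310403232 tool x 508.5682904836513 tool y -549.5801198903371
```

```bash
python3 -m crank '[[[0.021,-0.023,-0.006,0],[0.021,-0.023,-0.006,0],[0.021,-0.023,-0.006,0],[0.021,-0.023,-0.006,0],[0.021,-0.023,-0.006,0],[0.021,-0.023,-0.006,0],[0.021,-0.023,-0.006,0],[0.021,-0.023,-0.006,0],[0.021,-0.023,-0.006,0],[0.021,-0.023,-0.006,0],[0.021,-0.023,-0.006,0],[0.021,-0.023,-0.006,0]]]' 1 40
python3 -m crank '[[[0.021,-0.023,0,0],[0.021,-0.023,0,0],[0.021,-0.023,0,0],[0.021,-0.023,0,0],[0.021,-0.023,0,0],[0.021,-0.023,0,0],[0.021,-0.023,0,0],[0.021,-0.023,0,0],[0.021,-0.023,0,0],[0.021,-0.023,0,0],[0.021,-0.023,0,0],[0.021,-0.023,0,0]]]'
```

```text
t: 1.15
tcp_pos: [333.9, -301.9, 322.0]
orientation: [0.993, 0.119, -0.0, -0.0]
contact_force: [0.2, -0.4, 0.7]
opening: 85.5
t: 2.15
tcp_pos: [513.1, 26.1, 321.7]
orientation: [0.993, 0.12, -0.0, 0.0]
contact_force: [1.0, -0.4, 0.7]
opening: 85.3
```

```bash
python3 -m crank '[[[0,0,0,-0.12],[0,0,0,-0.12],[0,0,0,-0.12],[0,0,0,-0.12],[0,0,0,-0.12],[0,0,0,-0.12],[0,0,0,-0.12],[0,0,0,-0.12],[0,0,0,-0.12],[0,0,0,-0.12],[0,0,0,-0.12],[0,0,0,-0.12]]]'
python3 -m crank '[[[0,0,0,-0.12],[0,0,0,-0.12],[0,0,0,-0.12],[0,0,0,-0.12],[0,0,0,-0.12],[0,0,0,-0.12],[0,0,0,-0.12],[0,0,0,-0.12],[0,0,0,-0.12],[0,0,0,0],[0,0,0,0]]]'
python3 - <<'E'
from h import *
o=env.get_obs(); print(o["qpos"],o["tcp_pos"],o["orientation"])
x,y=o["orientation"][:2]; print("yaw",2*np.arctan2(y,x))
p,d=env.read_camera("wrist"); cv2.imwrite("pics/c_wrist.png",p[:,:,::-1]); np.save("c_wrist.npy",d)
c=env.get_calibration("wrist"); print(c)
E
```

```text
t: 3.15
tcp_pos: [512.6, 24.5, 321.6]
orientation: [0.665, 0.747, -0.0, -0.0]
contact_force: [0.3, 0.0, 0.0]
opening: 85.0
t: 4.07
tcp_pos: [512.7, 24.5, 321.7]
orientation: [0.191, 0.982, -0.0, -0.0]
contact_force: [-0.4, -0.2, 0.2]
opening: 85.7
[-5.68539929e-02 -2.18078799e-01  1.86081541e+00  4.51838442e-06
  1.49934046e+00 -1.24276355e+00] [512.68444579  24.50829931 321.72601445] [ 1.91257898e-01  9.81539789e-01 -3.05077841e-05 -2.40290957e-04]
yaw 2.7567055558811195
{'mtx': array([[381.72944371,   0.        , 318.55844571],
       [  0.        , 381.72944371, 235.96559872],
       [  0.        ,   0.        ,   1.        ]]), 'rvec': array([-2.36540305, -1.59531271, -0.26854613]), 'tvec': array([-214.63158042, -506.46085672,  296.74629882])}
```

View pics/c_wrist.png

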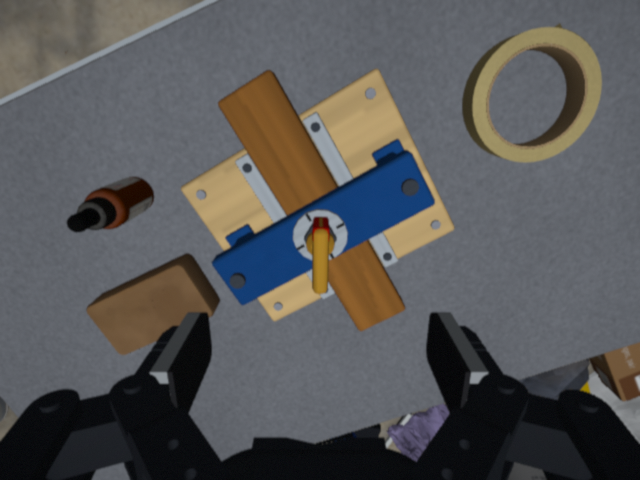

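The wrist view shows the head at (320,255), with the red end at (321,222) and the far end at (320,293). It's almost in line with the tool x axis. I'll zoom in to measure it.

```bash
python3 - <<'E'
import cv2
p=cv2.imread("pics/c_wrist.png")
cv2.imwrite("pics/d.png",cv2.resize(p[200:310,280:360],None,fx=5,fy=5,interpolation=cv2.INTER_CUBIC))
E
```

```text
(no output)
```

View pics/d.png

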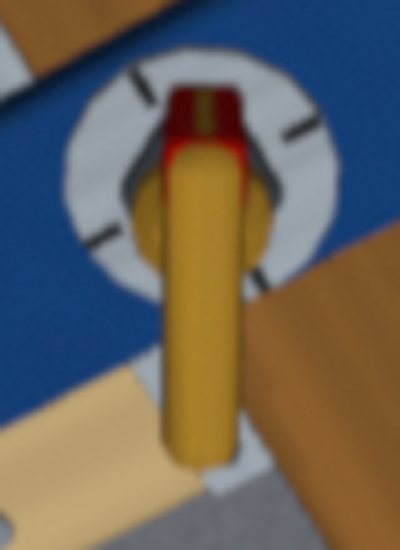

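```bash
python3 - <<'E'
from h import *
c=env.get_calibration("wrist"); o=env.get_obs()
a=ray(c,320.6,229,235);b=ray(c,320.2,293.6,235); m=(a+b)/2
print(a,b,m,np.linalg.norm(a-b),np.arctan2(*(a-b)[[1,0]]))
x,y=o["orientation"][:2];w=2*np.arctan2(y,x)
d=m[:2]-o["tcp_pos"][:2]; print(w,"tx",d@[np.cos(w),np.sin(w)],"ty",d@[np.sin(w),-np.cos(w)])
# collar marks
M=[ray(c,280+u/5,200+v/5,182)[:2] for u,v in((141,85),(302,129),(262,281),(100,237))]
print(M,np.mean(M,0)); 
for i,j in((0,2),(1,3)): q=M[i]-M[j]; print(np.arctan2(q[1],q[0]))
E
```

```text
[498.36119961  31.34624571 235.        ] [537.20054847  15.46334324 235.        ] [517.78087404  23.40479448 235.        ] 41.9614300353639 2.753404558873187
2.7569688445569502 tx -5.139696673088527 ty 0.8783239828266148
[array([502.71871288,  20.26877837]), array([517.61112381,  39.38774074]), array([537.58979251,  25.35721029]), array([522.06560686,   5.68168766])] [519.99630902  22.67385427]
-2.9966940597668
1.7021916677219264
```

```bash
python3 -m crank '[[[-0.005,0.001,0.01,0],[0,0,0.016,0],[0,0,0.016,0],[0,0,0.016,0],[0,0,0.016,0],[0,0,0.01,0],[0,0,0.006,0],[0,0,0,0],[0,0,0,0]]]' 0.6
python3 - <<'E'
from h import *
o=env.get_obs(); print(o["tcp_pos"],o["contact_force"])
p,d=env.read_camera("wrist"); cv2.imwrite("pics/e_wrist.png",p[:,:,::-1])
E
```

```text
t: 4.87
tcp_pos: [518.0, 23.6, 232.1]
orientation: [0.19, 0.982, 0.0, 0.0]
contact_force: [-0.3, -0.7, 1.0]
opening: 51.3
[518.03366179  23.57275869 232.12887975] [-0.30928043 -0.68314611  0.9787863 ]
```

View pics/e_wrist.png

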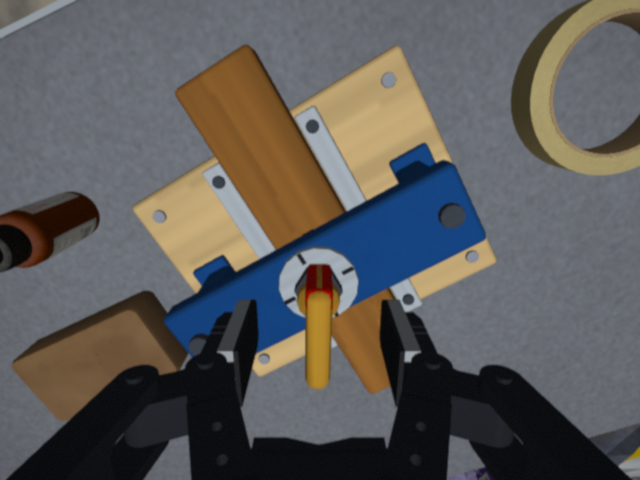

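The head (318,340) lies between the pads, centred. I'll close the gripper on it.

```bash
python3 -m crank '[[[0,0,0.001,0],[0,0,0,0],[0,0,0,0],[0,0,0,0],[0,0,0,0],[0,0,0,0],[0,0,0,0],[0,0,0,0]]]' 0 50
python3 -c "
from h import *
o=env.get_obs(); print(o['tcp_pos'],o['contact_force'],o['moment'],o['opening'],o['qpos'][5])"
```

```text
t: 5.58
tcp_pos: [518.1, 23.3, 231.8]
orientation: [0.19, 0.982, -0.0, 0.0]
contact_force: [-1.8, -2.5, 5.0]
opening: 8.9
[518.07140066  23.33077489 231.82618972] [-1.82580275 -2.54297075  4.99358501] [-0.36245657  0.33780955 -0.01216433] 8.942394202670434 -1.2470202306546248
```

```bash
python3 -m crank '[[[0,0,0,0.08],[0,0,0,0.1],[0,0,0,0.1],[0,0,0,0.1],[0,0,0,0.1],[0,0,0,0.1],[0,0,0,0.1],[0,0,0,0.1],[0,0,0,0.1],[0,0,0,0.1],[0,0,0,0.1],[0,0,0,0.1]]]'
python3 -c "
from h import *
o=env.get_obs(); print(o['tcp_pos'],o['contact_force'],o['moment'],o['opening'],o['qpos'][5])
p,d=env.read_camera('wrist'); cv2.imwrite('pics/f_wrist.png',p[:,:,::-1])"
```

```text
t: 6.58
tcp_pos: [518.4, 23.5, 231.8]
orientation: [0.706, 0.709, 0.001, 0.001]
contact_force: [-0.6, -1.4, 4.3]
opening: 9.0
[518.41597226  23.53718114 231.84974159] [-0.60618178 -1.37996932  4.31616616] [-0.28163456  0.15537864  0.06509285] 9.028299139159234 -0.06245276827924799
```

View pics/f_wrist.png

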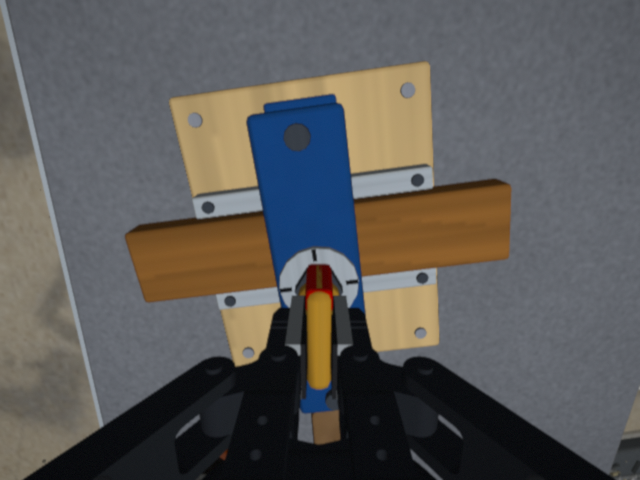

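The head turned with the fingers: it points up the bridge and is still centred at (318,335). Moment 0.065 N m, matching plain friction.

```bash
python3 -m crank '[[[0,0,0,0.1],[0,0,0,0.1],[0,0,0,0.1],[0,0,0,0.1],[0,0,0,0.1],[0,0,0,0.1],[0,0,0,0.1],[0,0,0,0.1],[0,0,0,0.1],[0,0,0,0.1],[0,0,0,0.1],[0,0,0,0.1]]]'
python3 -c "
from h import *
o=env.get_obs(); print(o['tcp_pos'],o['contact_force'],o['moment'],o['opening'],o['qpos'][5])"
python3 -m crank '[[[0,0,0,0.04],[0,0,0,0.04],[0,0,0,0.04],[0,0,0,0.02],[0,0,0,0],[0,0,0,0]]]'
python3 -c "
from h import *
o=env.get_obs(); print(o['tcp_pos'],o['contact_force'],o['moment'],o['opening'],o['qpos'][5],o['orientation'])
x,y=o['orientation'][:2];print(2*np.arctan2(y,x))"
```

```text
t: 7.63
tcp_pos: [518.8, 23.3, 231.9]
orientation: [0.982, 0.188, 0.001, 0.001]
contact_force: [1.5, -2.8, 3.9]
opening: 8.8
[518.76926816  23.30922892 231.85742765] [ 1.51065283 -2.82691657  3.90585861] [-0.39983046 -0.1228416   0.08183583] 8.78408606701777 1.1354078085201913
t: 8.13
tcp_pos: [518.8, 23.3, 231.8]
orientation: [0.993, 0.12, 0.001, 0.0]
contact_force: [3.8, -2.4, 5.2]
opening: 8.4
[518.75861258  23.28502727 231.83727329] [ 3.84939933 -2.36149962  5.18987715] [-0.52941361 -0.38222882 -0.03493505] 8.435125100831385 1.2715604270187066 [9.92746014e-01 1.20221596e-01 1.37352856e-03 4.82768690e-04]
0.24102644501550266
```

```bash
cat > s.py <<'E'
from h import *
o=env.get_obs(); x,y=o['orientation'][:2]
print(o['tcp_pos'].round(1),o['contact_force'].round(1),o['moment'].round(2),round(float(o['joint_torque'][5]),3),o['opening'].round(2),o['qpos'][5].round(3),"yaw",(2*np.arctan2(y,x)).round(3))
E
python3 -m crank '[[[0,0,0,0.03],[0,0,0,0.03],[0,0,0,0]]]' >/dev/null; python3 s.py
python3 -m crank '[[[0,0,0,0.03],[0,0,0,0],[0,0,0,0]]]' >/dev/null; python3 s.py
python3 -m crank '[[[0,0,0,0.03],[0,0,0,0],[0,0,0,0]]]' >/dev/null; python3 s.py
```

```text
Traceback (most recent call last):
  File "s.py", line 3, in <module>
    print(o['tcp_pos'].round(1),o['contact_force'].round(1),o['moment'].round(2),round(float(o['joint_torque'][5]),3),o['opening'].round(2),o['qpos'][5].round(3),"yaw",(2*np.arctan2(y,x)).round(3))
                                                                                                                      ^^^^^^^^^^^^^^^^^^
AttributeError: 'float' object has no attribute 'round'
Traceback (most recent call last):
  File "s.py", line 3, in <module>
    print(o['tcp_pos'].round(1),o['contact_force'].round(1),o['moment'].round(2),round(float(o['joint_torque'][5]),3),o['opening'].round(2),o['qpos'][5].round(3),"yaw",(2*np.arctan2(y,x)).round(3))
                                                                                                                      ^^^^^^^^^^^^^^^^^^
AttributeError: 'float' object has no attribute 'round'
Traceback (most recent call last):
  File "s.py", line 3, in <module>
    print(o['tcp_pos'].round(1),o['contact_force'].round(1),o['moment'].round(2),round(float(o['joint_torque'][5]),3),o['opening'].round(2),o['qpos'][5].round(3),"yaw",(2*np.arctan2(y,x)).round(3))
                                                                                                                      ^^^^^^^^^^^^^^^^^^
AttributeError: 'float' object has no attribute 'round'
```

```bash
sed -i "s/o\['opening'\].round(2)/round(float(o['opening']),2)/" s.py; python3 s.py
python3 -m crank '[[[0,0,0,0.03],[0,0,0,0],[0,0,0,0]]]' >/dev/null; python3 s.py
python3 -c "
from h import *
p,d=env.read_camera('wrist'); cv2.imwrite('pics/g_wrist.png',p[:,:,::-1])"
```

```text
[518.8  23.2 231.8] [ 4.6 -3.6  3.8] [-0.55 -0.51  0.73] 0.683 8.9 1.39 yaw 0.123
[518.8  23.2 231.9] [ 3.8 -3.4  5.9] [-0.63 -0.48  1.22] 1.232 8.96 1.418 yaw 0.095
```

View pics/g_wrist.png

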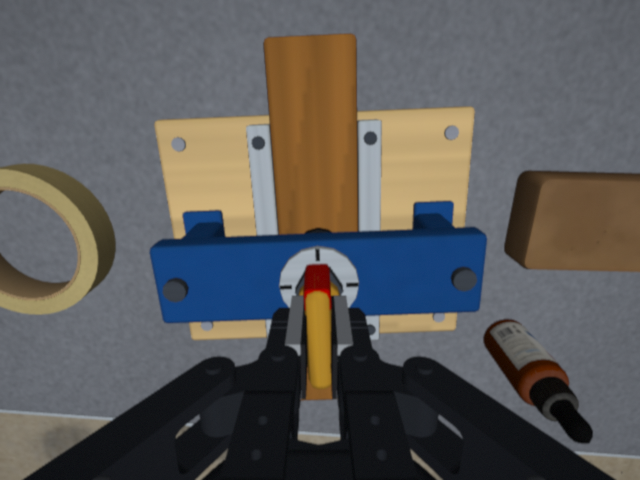

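At the latest steps the moment rises steadily, 0.73 to 1.22 N m, while the image shows the head lagging the pads slightly. The red end is at the collar's runner mark (318,255). So the screw is seated near yaw 0.14. I'll hold briefly, then back off about 1.6 rad.

```bash
python3 -m crank '[[[0,0,0,0],[0,0,0,0],[0,0,0,0],[0,0,0,0]]]' >/dev/null; python3 s.py
python3 -m crank '[[[0,0,0,-0.05],[0,0,0,-0.1],[0,0,0,-0.1],[0,0,0,-0.1],[0,0,0,-0.1],[0,0,0,-0.1],[0,0,0,-0.1],[0,0,0,-0.1],[0,0,0,-0.1],[0,0,0,-0.1],[0,0,0,-0.1],[0,0,0,-0.1]]]' >/dev/null; python3 s.py
python3 -m crank '[[[0,0,0,-0.1],[0,0,0,-0.1],[0,0,0,-0.1],[0,0,0,-0.1],[0,0,0,-0.05],[0,0,0,-0.03],[0,0,0,0],[0,0,0,0],[0,0,0,0],[0,0,0,0]]]' ; python3 s.py
python3 -c "
from h import *
for n in ('wrist','top'):
  p,d=env.read_camera(n); cv2.imwrite('pics/h_%s.png'%n,p[:,:,::-1])
  if n=='wrist':cv2.imwrite('pics/h_crop.png',cv2.resize(p[210:410,230:410,::-1],None,fx=3,fy=3,interpolation=cv2.INTER_CUBIC))"
```

```text
[518.8  23.2 231.9] [ 4.3 -3.5  4.6] [-0.63 -0.54  1.29] 1.218 8.94 1.418 yaw 0.095
[518.5  23.6 231.8] [ 2.6 -1.5  5.5] [-0.39 -0.3  -0.09] 0.905 8.97 0.267 yaw 1.246
t: 11.35
tcp_pos: [518.3, 23.6, 231.8]
orientation: [0.652, 0.758, 0.001, 0.001]
contact_force: [2.2, -2.2, 6.5]
opening: 8.9
[518.3  23.6 231.8] [ 2.2 -2.2  6.5] [-0.39 -0.23  0.05] 0.06 8.87 -0.209 yaw 1.722
```

View pics/h_crop.png

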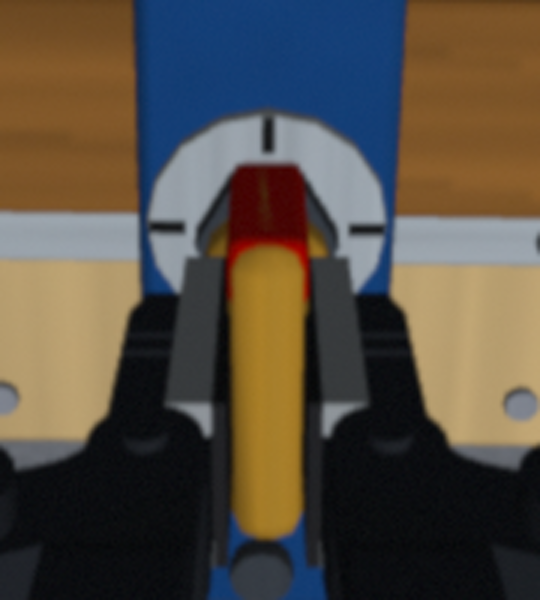

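View pics/h_top.png

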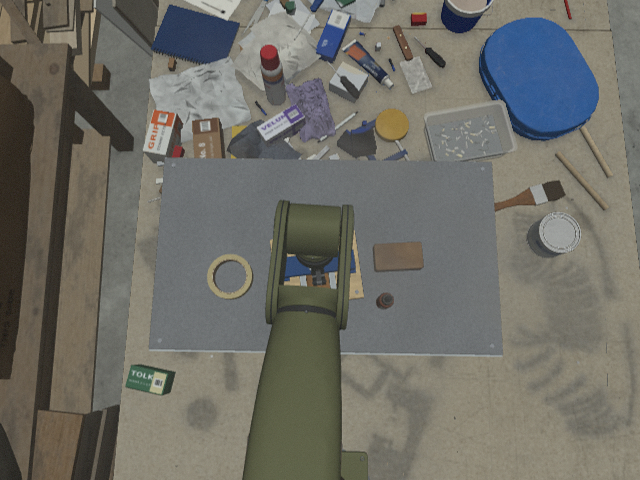

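The crop shows the red end (268,200) pointing straight at the quarter mark (268,130), with both pads on the head. The top view shows tape, block and bottle where they started.

```bash
python3 -m crank '[[[0,0,0,0],[0,0,0,0],[0,0,0,0]]]' >/dev/null; python3 s.py; python3 -c "
from workcell import env
print(env.hand_in())"
```

```text
[518.3  23.6 231.8] [ 1.9 -2.4  5.9] [-0.35 -0.23  0.05] 0.06 8.77 -0.209 yaw 1.722
the job is handed in; nothing more can be done
None
```

I turned the thumbscrew clockwise until it seated, backed it off about a quarter turn, and handed the job in at about 12 s with the gripper still holding the head at 50 N. The hand-in reported no verdict.

- **Seating:** turning was free at about 0.06–0.08 N m, then the moment rose steadily to 1.2–1.3 N m at yaw 0.095 rad and held there. The head reached the collar mark that lies along the runner.
- **Back-off:** the tool now stands at yaw 1.722 rad, which is 1.58 rad from the runner guide's measured direction of 0.14 rad. In the wrist picture the red end points at the next quarter-turn mark.
- **Holding:** the last two readings showed no movement. The grasp point (TCP) is about 12 mm above the head's centre, and both pads are on the head.
- **Bystanders:** in the last top view the tape, bottle and sanding block stand where they started, and the bottle is upright. I compared this by eye only.
- **Disagreements:** the gripper reads about 8.8 mm open on a 10 mm head, which I took as sensor offset. One moment reading during the turn in had the wrong sign (−0.03 N m), which I took as noise.

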